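# Put the matching column spacer away in the sealer's kit drawer

## Task

Three square steel spacers of different lengths stand on the rubber mat: find the one exactly as long as the spacer already in the cup sealer's open drawer (120 mm), lay it gently on its side on the mat or bench without letting it topple, and let go. Then take it again another way, lay it flat in the empty pocket in the front of the drawer and let go, and push the drawer home until it clicks past its catch and stays fully shut. Leave the other two spacers, the tubs and the film roll as they are.

Things in the scene. Friction and masses are not known exactly. Their poses are not given: they have to be found in the camera images.
- spacer_a: short look-alike: steel square bar 40 x 40 mm, 102 mm tall, standing on the mat; origin at the centre of its underside, z along its length. 0.35 kg, more or less.
- spacer_b: the right spacer: steel square bar 40 x 40 mm, 120 mm long, as long as the one in the drawer; starts standing on the mat; origin at the centre of its lower end face, z along its length, x and y square to its side faces. 0.35 kg, more or less.
- spacer_b_mid (a point): centre of the right spacer, 60 mm from either end; axes as spacer_b.
- spacer_c: long look-alike: steel square bar 40 x 40 mm, 138 mm tall, standing on the mat; origin at the centre of its underside.
- mat: black rubber mat, 260 (x) x 310 (y) x 3 mm, lying on the bench, fixed; origin at the centre of its underside. The three spacers stand in a row along its y, 60 mm towards +x from its centre, 100 mm apart; its -x half is clear.
- sealer: low steel base of a bench-top cup sealer, 235 (x) x 190 (y) mm, top 88 mm above the bench, with a control housing on its rear 60 mm up to 163 mm; fixed; origin at the centre of its underside, +x to its rear. The drawer slides out of its front towards its -x.
- kit_drawer (a joint): how far the drawer is open, m: 0 fully shut, 0.195 fully out. A spring catch resists (roughly 10 N) from about 16 mm open, gives way at 8 mm and then pulls the drawer to 0; let go before that and it is pushed back out.
- drawer_front (a point): centre of the outer face of the drawer's plain front panel (184 mm wide, 66 mm high, 10 to 76 mm above the bench, 14 mm thick); axes as sealer, moves with the drawer. Side walls reach 55 mm above the bench. A like spacer, 120 mm long, is fixed in the drawer's rear pocket, 82 mm behind the empty one and parallel to it.
- pocket (a point): centre of the floor of the empty pocket, 16 mm above the bench, 76 mm behind the outer face of the drawer front; axes as sealer, moves with the drawer. The spacer lies in it along y, either way round: 128 mm between end blocks 30 mm high, 44 mm between round ribs 7 mm high in x. The ribs leave the middle 54 mm clear for fingers, with 42 mm free before and behind the spacer.
- tub_near: sealed tub of brown paste, white lid, 100 mm across, 48 mm high, bystander; origin at the centre of its underside.
- tub_side: another such tub, bystander; origin at the centre of its underside.
- film_roll: roll of sealing film standing on end, 84 mm across, 110 mm tall, bystander; origin at the centre of its underside.

How it is judged:
By the outcome, as a careful person would: the job done as asked, in the order asked, and still so for the second after the job is handed in, with the robot touching nothing.
It also fails if it takes over 72 s, if anything falls off the work surface, if the arm or the gripper's body presses on something with over 40 N, if the wrist force passes 120 N, or if a joint passes its speed limit or range.

## Robot

A 7-joint arm with a two-finger parallel gripper is mounted at the origin on the work surface. World frame = base frame: x ahead of the robot, y to its left, z up, the work surface at z = 0. Lengths are in m, angles in rad, forces in N, time in s.
With the tool pointing down it reaches from about 0.35 to 0.9 m from the base axis. Payload 8.1 kg.
Tool frame: the origin (TCP) lies at the very end of the fingers, on their centre line; the grasp point (between the pads) lies 19 mm behind it; z points along the fingers, y is the line along which they close (so a half turn about z gives the same grasp; the last joint's range is limited). The gripper opens to 92 mm and grips with 3 to 60 N. Pads are 19 mm wide; open, the fingers measure 130 mm over their backs; the gripper's body (75 mm by 190 mm) begins 47 mm behind the grasp point.
Start: joints at [-1.26, 0.434, 0.025, 1.573, -0.012, 1.134, -0.075], TCP at [0.251, 0.572, 0.227] pointing down, gripper open.
Joint ranges: [-2.62, 2.62], [-0.44, 2.09], [-1.27, 1.32], [0.08, 2.57], [-1.32, 4.46], [0.12, 2], [-2.74, 2.74]. Speed limits (rad/s): [2.22, 2.22, 3.01, 3.01, 3.14, 3.14, 3.14].

## Interface

Orientations are given as a rotation vector (axis times angle).
In Python, from cell import observe, get_image, sign_off, find_in, trace, place_of gives the robot as it stands. The module is installed in compiled form; this text tells all that it offers.
- The arm moves only by the shell command python3 -m handwheel 'ROWS' [OPENING] [FORCE]. ROWS is JSON, a list of rows, each a list of 6 numbers: the shift along the tool's x, y, z each as a share of 0.02 m, from -1 to 1, then the turn, a rotation vector about the tool's x, y, z each as a share of 4 degrees, from -1 to 1. A call has 1 to 8 rows; each row shifts and turns the commanded pose from where the row before left it, along the tool's axes as they then stand; what a row does not reach is not made up. A row lasts 1/12 s, in which the tool goes at most 41.7 mm and 7.16 degrees, less where a joint would pass 70% of its speed; a pose out of reach is approached as far as the arm can. A call with a number of a shift or a turn outside -1 to 1 is refused whole. A call with a gripper value outside its range is refused whole. OPENING is the opening, from 0 (shut) to 1 (fully open), set as the call begins (- or left out, the last holds). The fingers move at their own pace and stop on an object; FORCE is the grip in N (left out, the last holds). Time passes only in rows, so rows that do not move let the fingers close. It gives the time, the measured TCP pose, the force, the opening and the grip force at its end, in the units of the state.
- observe(): the state, without advancing time (a new reading comes with each control period).
- get_image(name): name is "scene" or "top"; returns a dict with "image" (400x640x3 uint8, red, green, blue), "fx", "fy", "cx", "cy" (pixels), "k1" (the pictures are not rectified: a ray, as slopes to the right and down, at radius r is drawn at 1 + k1 r^2 times it, then the intrinsics apply), "position" and "orientation" of the camera in the world. Camera axes: x right, y down, z forward; pixel columns grow to the right and rows downward; lengths in m; the calibration is good to about 2 mm. A picture is of the moment at which its call begins. There is no depth.
- sign_off(): hands the job in; it is judged then, once.
Trained networks look in the newest picture that a camera, given by its name, has taken for a name from the list of things; names that differ only in an ending like _2 or _b are one class to them, and where a whole thing is asked for, a point or a joint stands for the part that bears it (a point fixed in the world has none). Each returns a list of dicts, best first, with "score" (0 to 1); they miss things now and then, are a little off and sometimes report something else, mostly with a low value. They report only what shows in the picture. A call takes as long as a camera call.
- find_in(label, camera): "rect" ([centre column, centre row, width, height] as shares, 0 to 1, of the picture: columns of its width, rows of its height, round what is visible of it).
- trace(label, camera): "region" (400x640 bool, what is visible of it) and "rect" ([centre column, centre row, width, height] as shares, 0 to 1, of the picture: columns of its width, rows of its height, round what is visible of it).
- place_of(label, camera): "point" ([column, row] as shares, 0 to 1, of the picture: columns of its width, rows of its height: a listed point, or the origin of a listed thing).
The state is a dict: "clock": time; "joints": joint angles; "dq": joint speeds; "joint_efforts": joint torques, N m; "position": TCP position; "ee_rot": TCP orientation; "force": force on the tool from outside, world axes, zero at the start; "ft_torque": the same for the moment, N m; "width": opening from 0.0 (shut) to 1.0 (fully open); "gripper_force": force on a finger pad.
Only numpy, scipy, OpenCV 4.12 (cv2) and the standard library are available. Lean on these libraries where they do the work, as an engineer would, in place of code of your own. Each camera call takes 0.05 s, during which the arm holds its last target. There are 200 camera calls.

## Working session

There is one attempt and no reset: what is moved stays moved. The work goes in short steps, Python scripts to look and compute and a shell command to move; the robot and the scene stay as the last step left them, time stands still between calls to the robot, and variables do not carry over. Pictures are saved under pics/ and viewed, at most 10 in all, crops included, and the job is handed in when it is done.

```bash
mkdir -p pics
python3 - <<'E'
from cell import *
import cv2
s=observe();print({k:(s[k]) for k in('clock','position','ee_rot','width','force')})
for n in('scene','top'):
    g=get_image(n);cv2.imwrite(f'pics/{n}0.png',g['image'][:,:,::-1]);print(n,{k:g[k] for k in g if k!='image'})
    for l in('spacer_a','spacer_b','spacer_b_mid','mat','sealer','drawer_front','pocket','tub_near','film_roll'):
        p=place_of(l,n);print(l,[(round(float(d['score']),2),[round(float(d['point'][0]*640)),round(float(d['point'][1]*400))]) for d in p[:4]])
E
```

```text
{'clock': 0.0, 'position': array([0.25114258, 0.57174802, 0.22592796]), 'ee_rot': array([-6.45473387e-01, -3.07435710e+00,  2.50442593e-03]), 'width': 0.9999371491066017, 'force': array([-0.55569963, -0.68681774, -0.34461284])}
scene {'fx': 407.2184818586665, 'fy': 407.2184818586665, 'cx': 327.0056091179796, 'cy': 194.33793468133524, 'k1': -0.07794860925978338, 'position': array([ 1.13886566, -0.68440015,  0.95105482]), 'orientation': array([-2.25396599, -0.72550022,  0.31638707])}
spacer_a [(0.76, [328, 187]), (0.66, [357, 155]), (0.22, [334, 271])]
spacer_b [(0.76, [328, 187]), (0.66, [357, 155]), (0.22, [334, 271])]
spacer_b_mid [(0.8, [362, 142])]
mat [(0.69, [330, 159])]
sealer [(0.8, [333, 270])]
drawer_front [(0.63, [258, 207])]
pocket [(0.71, [279, 228])]
tub_near [(0.8, [403, 203]), (0.32, [329, 184])]
film_roll [(0.86, [193, 303])]
top {'fx': 453.864406996693, 'fy': 453.864406996693, 'cx': 320.24826928948636, 'cy': 196.62900238358725, 'k1': -0.10345405057163776, 'position': array([0.27125046, 0.0210791 , 1.6278471 ]), 'orientation': array([-2.10322729,  2.11012807, -0.18745137])}
spacer_a [(0.67, [300, 213]), (0.57, [248, 210]), (0.49, [273, 213])]
spacer_b [(0.67, [300, 213]), (0.57, [248, 210]), (0.49, [273, 213])]
spacer_b_mid [(0.58, [242, 208])]
mat [(0.73, [271, 229])]
sealer [(0.86, [373, 156])]
drawer_front [(0.64, [372, 237]), (0.21, [246, 212])]
pocket [(0.83, [369, 215])]
tub_near [(0.89, [284, 146])]
film_roll [(0.56, [456, 220])]
```

```bash
cat > h.py <<'E'
from cell import *
import numpy as np, cv2
from scipy.spatial.transform import Rotation as R
def cam(n):
    g=get_image(n); K=np.array([[g['fx'],0,g['cx']],[0,g['fy'],g['cy']],[0,0,1]]); return g,K,np.array([g['k1'],0,0,0.]),R.from_rotvec(g['orientation']).as_matrix(),np.array(g['position'])
def ray(c,px):
    g,K,D,M,p=c; u=cv2.undistortPoints(np.array([[px]],float),K,D)[0,0]; return M@np.array([u[0],u[1],1])
def onz(c,px,z):
    d=ray(c,px); return c[4]+d*(z-c[4][2])/d[2]
def proj(c,X):
    g,K,D,M,p=c; rv=cv2.Rodrigues(M.T)[0]; return cv2.projectPoints(np.array(X,float).reshape(-1,1,3),rv,-M.T@p,K,D)[0][:,0]
E
python3 - <<'E'
from h import *
a=cv2.imread('pics/scene0.png')[100:330,150:450];cv2.imwrite('pics/sc.png',cv2.resize(a,None,fx=2.6,fy=2.6,interpolation=2))
a=cv2.imread('pics/top0.png')[110:270,210:410];cv2.imwrite('pics/tc.png',cv2.resize(a,None,fx=3.7,fy=3.7,interpolation=2))
T=cam('top');S=cam('scene')
for n,c,l in(('top',T,[('mat',[271,229],.0),('a',[300,213],.003),('b',[248,210],.003),('c',[273,213],.003),('sealer',[373,156],0),('front',[372,237],.043),('pocket',[369,215],.016),('tub',[284,146],0),('roll',[456,220],0)]),('scene',S,[('mat',[330,159],0),('1',[328,187],.003),('2',[357,155],.003),('sealer',[333,270],0),('front',[258,207],.043),('pocket',[279,228],.016),('tub',[403,203],0),('roll',[193,303],0)])):
    for k,p,z in l: print(n,k,onz(c,p,z).round(3))
E
```

```text
top mat [0.482 0.235 0.   ]
top a [0.539 0.13  0.003]
top b [0.551 0.321 0.003]
top c [0.54  0.229 0.003]
top sealer [ 0.754 -0.14   0.   ]
top front [ 0.446 -0.125  0.043]
top pocket [ 0.529 -0.119  0.016]
top tub [0.795 0.193 0.   ]
top roll [ 0.511 -0.436  0.   ]
scene mat [0.463 0.254 0.   ]
scene 1 [0.546 0.126 0.003]
scene 2 [0.533 0.328 0.003]
scene sealer [ 0.755 -0.139  0.   ]
scene front [ 0.447 -0.107  0.043]
scene pocket [ 0.539 -0.118  0.016]
scene tub [0.789 0.209 0.   ]
scene roll [ 0.514 -0.444  0.   ]
```

View pics/sc.png

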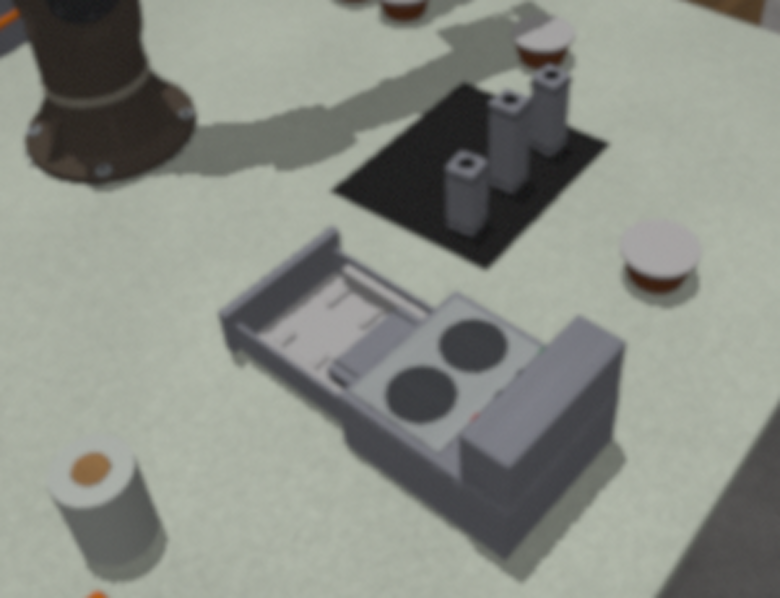

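View pics/tc.png

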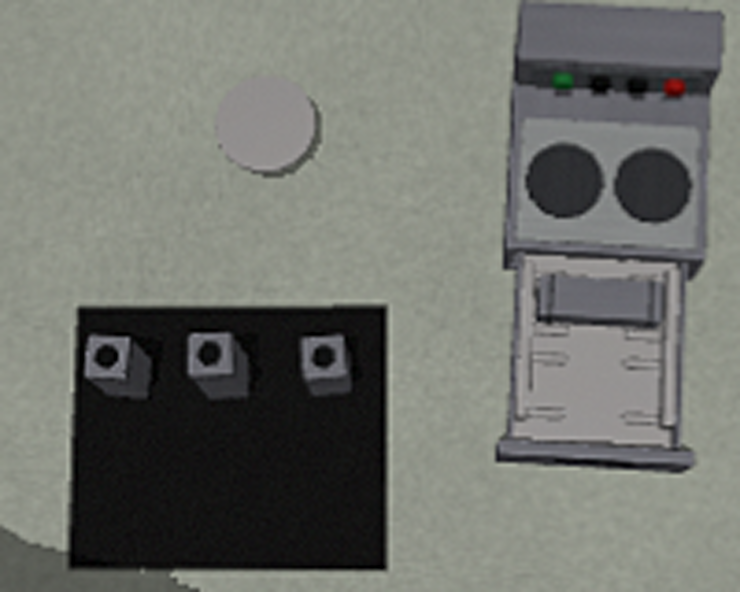

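The spacers show in the top crop at (108,355), (212,353) and (324,357). The scene crop orders their heights as left 120, middle tallest and right shortest, so spacer_b is the left one at y≈0.32. The drawer front edge is at about y=455 in the top crop.

```bash
cat > fit.py <<'E'
from h import *
from scipy.optimize import least_squares as ls
T=cam('top');S=cam('scene')
t=lambda *p:np.array(p)/3.7+[210,110]-.36
s=lambda *p:np.array(p)/2.6+[150,100]-.3
def fit(obs,x0):
    # obs (cam,px,[lx,ly,lz,moving])
    f=lambda q:np.concatenate([(proj(c,[[q[0]+np.cos(q[2])*(X[0]-X[3]*q[3])-np.sin(q[2])*X[1],q[1]+np.sin(q[2])*(X[0]-X[3]*q[3])+np.cos(q[2])*X[1],X[2]]])[0]-p) for c,p,X in obs])
    r=ls(f,x0,loss='soft_l1');print(r.x.round(4));print(r.fun.reshape(-1,2).round(1).tolist());return r.x
h=.1175
ob=[(T,t(520,5),[h,.095,.163,0]),(T,t(722,14),[h,-.095,.163,0]),(T,t(517,67),[h-.06,.095,.163,0]),(T,t(720,78),[h-.06,-.095,.163,0]),
(T,t(508,248),[-h,.095,.088,0]),(T,t(700,260),[-h,-.095,.088,0]),
(S,s(580,318),[h-.06,.095,.163,0]),(S,s(624,345),[h,.095,.163,0]),(S,s(507,465),[h,-.095,.163,0]),(S,s(461,435),[h-.06,-.095,.163,0]),(S,s(456,293),[-h,.095,.088,0])]
q=fit(ob,[.75,-.14,0,0])
m=fit([(T,t(79,307),[.13,.155,.003,0]),(T,t(386,306),[.13,-.155,.003,0]),(T,t(386,569),[-.13,-.155,.003,0]),(T,t(70,567),[-.13,.155,.003,0]),(S,s(332,189),[-.13,-.155,.003,0]),(S,s(486,268),[.13,-.155,.003,0]),(S,s(608,144),[.13,.155,.003,0]),(S,s(464,82),[-.13,.155,.003,0])],[.48,.24,0,0])
for k in(.1,0,-.1): print('row',m[:2]+[np.cos(m[2])*.06-np.sin(m[2])*k,np.sin(m[2])*.06+np.cos(m[2])*k])
b=fit([(T,t(89,336),[.02,.02,.123,0]),(T,t(131,337),[.02,-.02,.123,0]),(T,t(128,377),[-.02,-.02,.123,0]),(T,t(85,374),[-.02,.02,.123,0]),(S,s(531,73),[-.02,.02,.123,0]),(S,s(553,66),[.02,.02,.123,0]),(S,s(570,75),[.02,-.02,.123,0]),(S,s(548,84),[-.02,-.02,.123,0])],[.54,.325,0,0])
d=fit([(T,t(498,445),[0,.092,.076,0]),(T,t(692,453),[0,-.092,.076,0]),(S,s(220,316),[0,-.092,.076,0]),(S,s(333,230),[0,.092,.076,0])],[.45,-.12,0,0])
for n,c,col in(('T',T,0),('S',S,0)):
    im=cv2.resize(c[0]['image'][:,:,::-1].copy(),None,fx=3,fy=3)
    def box(q,X,Z,cl):
        for z in Z:
            P=[[q[0]+np.cos(q[2])*x-np.sin(q[2])*y,q[1]+np.sin(q[2])*x+np.cos(q[2])*y,z] for x,y in((X[0],X[2]),(X[1],X[2]),(X[1],X[3]),(X[0],X[3]))]
            cv2.polylines(im,[np.int32((proj(c,P)+.5)*3)],True,cl,1)
    box(q,(-h,h,-.095,.095),(.0,.088),(0,0,255));box(b,(-.02,.02,-.02,.02),(.003,.123),(0,255,0));box(m,(-.13,.13,-.155,.155),(.003,),(255,255,0))
    box(d,(0,.014,-.092,.092),(.01,.076),(0,255,255)); box(d,(.076-.02,.076+.02,-.06,.06),(.016,.056),(0,255,0))
    a=im[400:800,640:1240] if n=='T' else im[330:900,500:1250]
    cv2.imwrite(f'pics/ov{n}.png',a)
E
python3 fit.py
```

```text
[ 0.7504 -0.1356 -0.0829  0.    ]
[[0.2, -2.3], [0.8, -0.7], [-0.2, -2.7], [0.7, -1.5], [-2.0, 3.3], [0.5, 4.2], [0.2, -1.5], [2.4, -0.5], [0.3, 2.0], [-1.9, -0.5], [-2.5, -3.5]]
[ 0.4867  0.2336 -0.0034  0.    ]
[[-0.5, -0.2], [0.4, -0.1], [0.1, 0.4], [-0.9, 0.5], [-1.0, 0.7], [0.1, 1.0], [1.4, -0.1], [-0.1, -0.3]]
row [0.54698894 0.33343849]
row [0.54665028 0.23343906]
row [0.54631163 0.13343964]
[0.5447 0.3307 0.1294 0.    ]
[[-1.2, 0.5], [-1.0, -1.3], [1.0, -0.6], [0.9, 1.7], [5.0, -3.3], [6.9, 2.5], [-4.4, 5.0], [-6.5, -1.7]]
[ 0.462  -0.1192 -0.0527  0.    ]
[[0.0, 0.2], [1.1, 0.6], [0.3, 0.5], [0.8, -0.7]]
```

```bash
python3 -c "
import cv2,numpy as np
a=cv2.imread('pics/ovT.png');b=cv2.imread('pics/ovS.png')
b=cv2.resize(b,(600,456));a=cv2.resize(a,None,fx=.0+1,fy=1)
cv2.imwrite('pics/ovT2.png',cv2.resize(a,(780,520)))"
```

```text
(no output)
```

View pics/ovT.png

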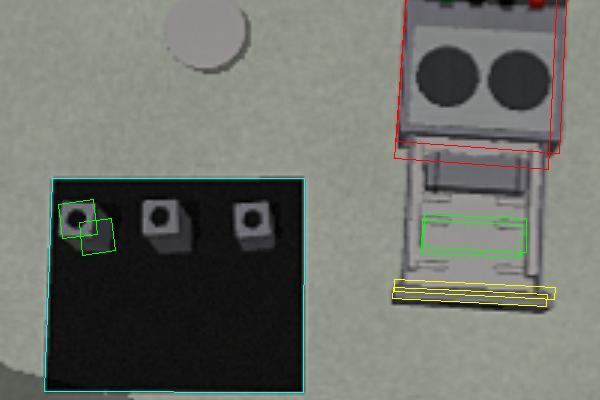

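View pics/ovS.png

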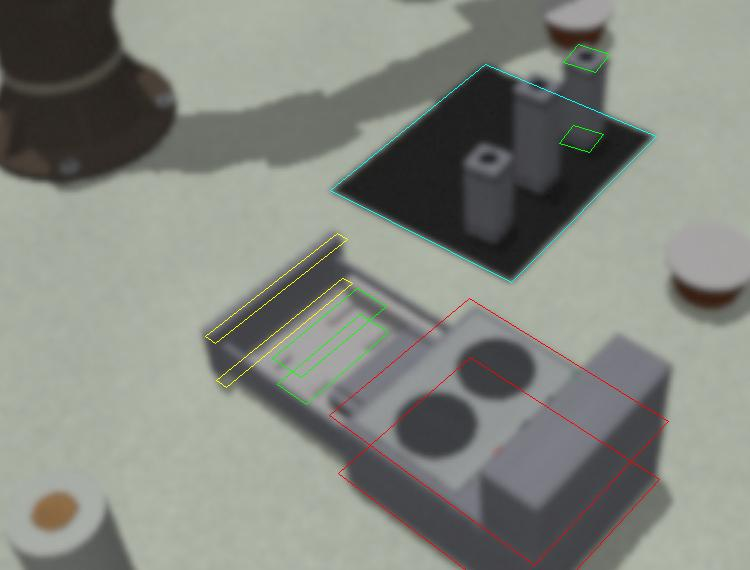

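The overlays show the mat fit is good. My spacer_b fit is corrupted because I mislabelled its scene corners. The drawer front at top (475,295) needs a tighter fit. I'll make a safe first move towards the spacer, and check whether a kinematic model matches so I can test which tilts are feasible.

```bash
python3 -m handwheel '[[-1,0,0,0,0,0],[-1,0,0,0,0,0],[-1,0,0,0,0,0],[-1,0,0,0,0,0]]' 1 30
cat > kin.py <<'E'
import numpy as np
from scipy.optimize import least_squares
from scipy.spatial.transform import Rotation as R
MD=[(0,0,.267),(-np.pi/2,0,0),(np.pi/2,0,.293),(np.pi/2,.0525,0),(np.pi/2,.0775,.3425),(np.pi/2,0,0),(-np.pi/2,.076,.097)]
lo=np.array([-2.62,-.44,-1.27,.08,-1.32,.12,-2.74]);hi=np.array([2.62,2.09,1.32,2.57,4.46,2,2.74])
def fk(q):
    T=np.eye(4)
    for (al,a,d),t in zip(MD,q):
        c,s,ca,sa=np.cos(t),np.sin(t),np.cos(al),np.sin(al)
        T=T@np.array([[c,-s,0,a],[s*ca,c*ca,-sa,-d*sa],[s*sa,c*sa,ca,d*ca],[0,0,0,1]])
    return T
E
python3 - <<'E'
from kin import *
T=fk([-1.26,.434,.025,1.573,-.012,1.134,-.075]);print(T.round(4))
from cell import observe
s=observe();print(s['joints'],s['position'],s['ee_rot']);T2=fk(s['joints']);print(T2.round(4))
M=R.from_rotvec(s['ee_rot']).as_matrix();print((T2[:3,:3].T@M).round(3),'base rot?',(M@T2[:3,:3].T).round(3))
E
```

```text
clock: 1.53
position: [0.3253, 0.5397, 0.2268]
ee_rot: [0.645, 3.075, 0.0]
force: [-0.2, 0.5, -0.6]
width: 1.0
gripper_force: 0.0
[[ 4.018e-01 -9.157e-01  1.300e-03  1.920e-01]
 [-9.157e-01 -4.018e-01 -5.000e-03 -5.587e-01]
 [ 5.100e-03  8.000e-04 -1.000e+00  3.413e-01]
 [ 0.000e+00  0.000e+00  0.000e+00  1.000e+00]]
[-1.1433255   0.44246846  0.04418759  1.56091074 -0.02077031  1.13856214
  0.06262873] [0.32526742 0.53972062 0.22679336] [6.44857262e-01 3.07461378e+00 1.46394627e-04]
[[ 0.4021 -0.9156 -0.0088  0.2632]
 [-0.9154 -0.4021  0.0176 -0.5268]
 [-0.0196  0.001  -0.9998  0.331 ]
 [ 0.      0.      0.      1.    ]]
[[-0.736 -0.677  0.02 ]
 [ 0.677 -0.736 -0.001]
 [ 0.015  0.012  1.   ]] base rot? [[-0.736  0.677  0.018]
 [-0.677 -0.736 -0.007]
 [ 0.009 -0.018  1.   ]]
```

```bash
python3 -m handwheel '[[0,0,0,0,0,-1],[0,0,0,0,0,-1],[0,0,0,0,0,-1],[0,0,0,0,0,-1],[0,0,0,0,0,-1],[0,0,0,0,0,-1]]'
sed -i 's/^for n,c,col/if 0:\n  pass\nfor n,c,col/' fit.py
python3 - <<'E'
s=open('fit.py').read()
a,b=s.split('b=fit(');b=b.split('\n',1)
new="b=fit([(T,t(89,336),[.02,.02,.123,0]),(T,t(131,337),[.02,-.02,.123,0]),(T,t(128,377),[-.02,-.02,.123,0]),(T,t(85,374),[-.02,.02,.123,0]),(S,s(531,73),[-.02,-.02,.123,0]),(S,s(553,66),[-.02,.02,.123,0]),(S,s(570,75),[.02,.02,.123,0]),(S,s(548,84),[.02,-.02,.123,0])],[.54,.325,0,0])"
open('fit.py','w').write(a+new+'\n'+b[1])
exec(open('fit.py').read())
from h import *
for n,x0,y0,w,hh in(('top',325,165,100,85),('scene',215,170,160,110)):
    im=get_image(n)['image'][y0:y0+hh,x0:x0+w,::-1]; cv2.imwrite(f'pics/z_{n}.png',cv2.resize(im,None,fx=(6 if n=='top' else 5),fy=(6 if n=='top' else 5),interpolation=cv2.INTER_CUBIC))
E
```

```text
clock: 2.03
position: [0.3246, 0.5401, 0.2267]
ee_rot: [-0.013, 3.142, 0.0]
force: [0.6, -1.2, -0.2]
width: 0.999
gripper_force: 0.0
[ 0.7504 -0.1356 -0.0829  0.    ]
[[0.2, -2.3], [0.8, -0.7], [-0.2, -2.7], [0.7, -1.5], [-2.0, 3.3], [0.5, 4.2], [0.2, -1.5], [2.4, -0.5], [0.3, 2.0], [-1.9, -0.5], [-2.5, -3.5]]
[ 0.4867  0.2336 -0.0034  0.    ]
[[-0.5, -0.2], [0.4, -0.1], [0.1, 0.4], [-0.9, 0.5], [-1.0, 0.7], [0.1, 1.0], [1.4, -0.1], [-0.1, -0.3]]
row [0.54698894 0.33343849]
row [0.54665028 0.23343906]
row [0.54631163 0.13343964]
[ 0.5444  0.3308 -0.1283  0.    ]
[[0.3, -0.9], [0.4, 0.3], [-0.6, 1.0], [-0.6, 0.3], [-0.4, 1.3], [-1.5, -0.9], [0.8, 0.1], [1.9, 1.7]]
[ 0.462  -0.1192 -0.0527  0.    ]
[[0.0, 0.2], [1.1, 0.6], [0.3, 0.5], [0.8, -0.7]]
```

View pics/z_top.png

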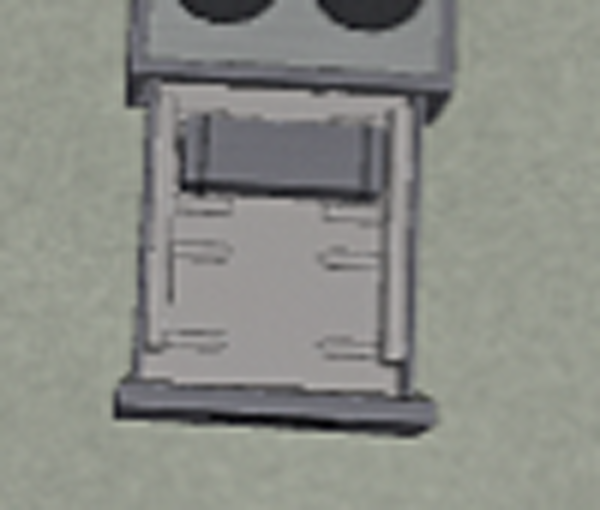

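View pics/z_scene.png

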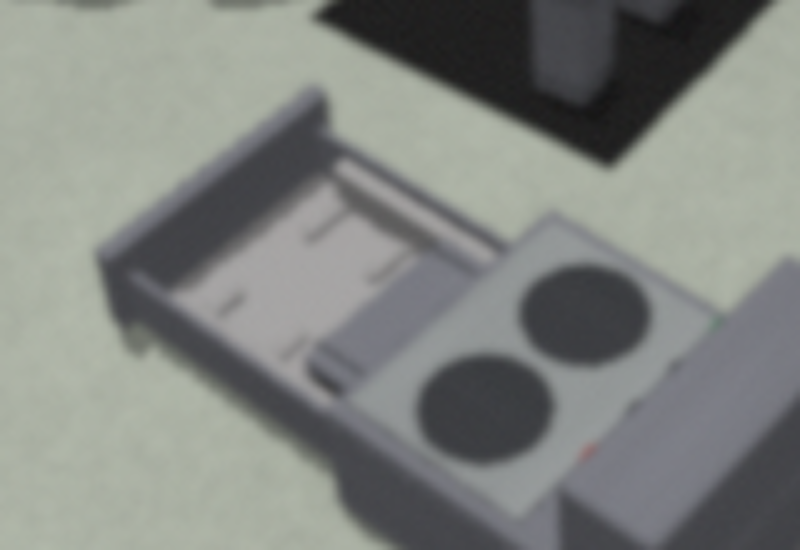

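Top zoom: the rib tips of the empty pocket are at (228,250), (228,341), (322,258) and (322,348), and the panel's rear top edge runs (125,380)–(437,402). Scene zoom: the rib tips are around (308,287). I'll triangulate the pocket from these and move on towards the spacer.

```bash
python3 -m handwheel '[[-1,-0.7,1,0,0,0],[-1,-0.7,0,0,0,0],[-1,-0.7,0,0,0,0],[-1,-0.7,0,0,0,0],[-1,-0.7,0,0,0,0],[-1,-0.7,0,0,0,0],[-1,-0.7,0,0,0,0],[-1,-0.7,0,0,0,0]]'
python3 -m handwheel '[[-1,-0.7,-1,0,0,0],[-1,-0.7,-1,0,0,0],[-1,-0.7,-1,0,0,0],[-1,-0.7,-1,0,0,0],[-1,-0.7,0,0,0,0],[-1,-0.7,0,0,0,0]]'
python3 - <<'E'
from h import *
T=cam('top');S=cam('scene')
t=lambda x,y:((x+.5)/6-.5+325,(y+.5)/6-.5+165)
s=lambda x,y:((x+.5)/5-.5+215,(y+.5)/5-.5+170)
P=lambda *a:print([float(round(v,4)) for v in a])
pk=lambda n,c,X:print(n,X.round(4))
a=onz(T,t(228,295),.021);b=onz(T,t(322,303),.021);print('tips',a.round(4),b.round(4),'mid',((a+b)/2).round(4),'len',np.linalg.norm(a-b),'yaw',np.arctan2(-(a-b)[0],(a-b)[1]))
a=onz(T,t(125,380),.076);b=onz(T,t(437,402),.076);print('rear edge',a.round(4),b.round(4),((a+b)/2).round(4),np.linalg.norm(a-b),'yaw',np.arctan2(-(a-b)[0],(a-b)[1]))
a=onz(T,t(118,402),.076);b=onz(T,t(435,425),.076);print('outer edge',a.round(4),b.round(4),((a+b)/2).round(4))
print('scene pocket',onz(S,s(308,287),.02))
a=onz(S,s(310,85),.076);b=onz(S,s(98,250),.076);print('scene outer',a,b,(a+b)/2,np.linalg.norm(a-b),'yaw',np.arctan2(-(a-b)[0],(a-b)[1]))
a=onz(T,t(135,68),.088);b=onz(T,t(455,95),.088);print('base edge',a,b,'yaw',np.arctan2(-(a-b)[0],(a-b)[1]),np.linalg.norm(a-b))
o=observe();print(o['joints'].round(3),o['clock'])
E
```

```text
clock: 2.9
position: [0.486, 0.4282, 0.2068]
ee_rot: [-0.004, 3.141, 0.0]
force: [1.3, -0.5, 0.6]
width: 1.002
gripper_force: 0.0
clock: 3.4
position: [0.6071, 0.3452, 0.2887]
ee_rot: [-0.004, 3.139, 0.003]
force: [1.1, 0.0, -0.2]
width: 1.001
gripper_force: 0.0
tips [ 0.5326 -0.0952  0.021 ] [ 0.5275 -0.1513  0.021 ] mid [ 0.53   -0.1232  0.021 ] len 0.05624283974472124 yaw -0.09160693750899869
rear edge [ 0.4746 -0.0313  0.076 ] [ 0.4609 -0.2099  0.076 ] [ 0.4678 -0.1206  0.076 ] 0.17905056149292464 yaw -0.07651122155077072
outer edge [ 0.4619 -0.0272  0.076 ] [ 0.4477 -0.2083  0.076 ] [ 0.4548 -0.1177  0.076 ]
scene pocket [ 0.53224422 -0.12228411  0.02      ]
scene outer [ 0.4592654  -0.02812924  0.076     ] [ 0.45024726 -0.20599706  0.076     ] [ 0.45475633 -0.11706315  0.076     ] 0.17809629131181057 yaw -0.05065797914009267
base edge [ 0.65571939 -0.03891294  0.088     ] [ 0.63855306 -0.22464064  0.088     ] yaw -0.0921655862829991 0.1865193350386463
[-0.609  0.524  0.035  1.278 -0.014  1.339  0.992] 3.5
```

```bash
R='0,-1,0'; python3 -m handwheel '[[0,0,0,0,-1,0],[0,0,0,0,-1,0],[0,0,0,0,-1,0],[0,0,0,0,-1,0],[0,0,0,0,-1,0],[0,0,0,0,-1,0],[0,0,0,0,-1,0],[0,0,0,0,-1,0]]' 0.66
python3 -c "
from cell import observe;o=observe();print(o['joints'].round(3))"
python3 -m handwheel '[[0,0,0,0,-1,0],[0,0,0,0,-1,0],[0,0,0,0,-1,0],[0,0,0,0,-1,0],[0,0,0,0,0,0]]'
python3 -c "
from cell import observe;o=observe();print(o['joints'].round(3))"
```

```text
clock: 4.17
position: [0.6047, 0.3464, 0.2871]
ee_rot: [-0.005, 2.58, 0.006]
force: [1.0, -0.4, 0.7]
width: 0.661
gripper_force: 0.0
[-0.938  0.281  0.174  1.802  0.522  0.712  0.454]
clock: 4.58
position: [0.6027, 0.3469, 0.2846]
ee_rot: [-0.009, 2.308, 0.004]
force: [-0.9, -0.5, -0.8]
width: 0.658
gripper_force: 0.0
[-1.211  0.268  0.357  2.03   1.136  0.578 -0.217]
```

```bash
cat > kin.py <<'E'
import numpy as np, itertools
from scipy.optimize import least_squares
from scipy.spatial.transform import Rotation as R
D=[([-1.26,.434,.025,1.573,-.012,1.134,-.075],[.25114,.57175,.22593],[-.64547,-3.07436,.0025]),
([-1.1433255,.44246846,.04418759,1.56091074,-.02077031,1.13856214,.06262873],[.32527,.53972,.22679],[.64486,3.07461,0]),
([-.609,.524,.035,1.278,-.014,1.339,.992],[.6071,.3452,.2887],[-.004,3.139,.003]),
([-.938,.281,.174,1.802,.522,.712,.454],[.6047,.3464,.2871],[-.005,2.58,.006]),
([-1.211,.268,.357,2.03,1.136,.578,-.217],[.6027,.3469,.2846],[-.009,2.308,.004])]
lo=np.array([-2.62,-.44,-1.27,.08,-1.32,.12,-2.74]);hi=np.array([2.62,2.09,1.32,2.57,4.46,2,2.74])
Rz=lambda a:R.from_euler('z',a);Ry=lambda a:R.from_euler('y',a)
def fk(q,p,s):
    c1,c7,h,L1,L2,L3,a,b,c=p
    A=Rz(c1-q[0])*Ry(q[1]);x=np.array([0,0,h])+A.apply([0,0,L1])
    A=A*Rz(s[0]*q[2]);x=x+A.apply([a,0,0]);A=A*Ry(q[3])
    x=x+A.apply([b,0,L2]);A=A*Rz(s[1]*q[4])*Ry(q[5]);x=x+A.apply([c,0,L3]);A=A*Rz(c7+s[2]*q[6])
    return x,A
def res(p,s):
    o=[]
    for q,x,r in D:
        X,A=fk(q,p,s);o+=list((X-x)*5)+list((A.inv()*R.from_rotvec(r)).as_rotvec())
    return np.array(o+list(.01*(np.array(p[6:])))+[.01*(p[2]-.35)])
def model():
    best=None
    for s in itertools.product((1,-1),repeat=3):
        for c1,c7 in itertools.product((0,3.14),(0,1.57,3.14,-1.57)):
            r=least_squares(res,[c1,c7,.35,.45,.45,.3,0,0,0],args=(s,))
            if best is None or r.cost<best[0]:best=(r.cost,r.x,s)
    return best
if __name__=='__main__':
    b=model();print(b[0],b[1].round(4),b[2]);print(res(b[1],b[2]).reshape(-1)[:30].reshape(5,6).round(4))
    np.save('k.npy',np.r_[b[1],b[2]])
E
python3 kin.py
```

```text
0.0048776668839741275 [-0.0753  1.5014  0.2764  0.5387  0.4194  0.3924 -0.0039 -0.0322 -0.0117] (-1, -1, -1)
[[-0.0232  0.0326  0.0025  0.0023 -0.0005 -0.0056]
 [-0.019   0.0278 -0.0036  0.0001 -0.     -0.0059]
 [-0.0107 -0.0289 -0.0049 -0.0049  0.0001 -0.0118]
 [ 0.0093 -0.002   0.0139 -0.0398 -0.0013  0.0048]
 [-0.0076 -0.0186 -0.0078 -0.0556 -0.0016  0.0185]]
```

Run:
```python
from kin import *
k=np.load('k.npy');p,s=k[:9],k[9:]
def ik(x,phi,psi,seed):  # phi outward(+)/inward(-) deg in plane along x rotated psi
    A=Rz(psi)*R.from_rotvec([0,np.pi,0])*Ry(-np.radians(phi))
    def f(q):
        X,B=fk(q,p,s);return np.r_[(X-x)*5,(B.inv()*A).as_rotvec(),.01*(q-seed)]
    r=least_squares(f,np.clip(seed,lo+.01,hi-.01),bounds=(lo,hi));return np.linalg.norm(r.fun[:6]),r.x
s0=np.array([-1.211,.268,.357,2.03,1.136,.578,-.217])
def tcp(g,phi,ext=.019-.006):
    t=np.radians(phi);return np.array(g)+ext*np.array([np.sin(t),0,-np.cos(t)])
for phi in(30,40,45,50,55,60,65):
    e,q=ik(tcp([.545,.332,.09],phi),phi,0,s0);print('pick',phi,round(e,3),q.round(2))
s1=np.array([-.609,.524,.035,1.278,-.014,1.339,.992])
for x,y in((.40,.33),(.45,.25),(.5,.15),(.4,.2),(.35,.35)):
    print('lay',x,y,end=' ')
    for phi in(-25,-30,-35,-40,-45,-50):
        e,q=ik(tcp([x,y,.025],phi),phi,0,s1);print(phi,round(e,3),end='; ')
    print(q.round(2))
```

```text
pick 30 0.0 [-0.99  0.47  0.24  2.14  1.02  0.27 -0.18]
pick 40 0.001 [-1.02  0.49  0.17  2.24  1.77  0.42 -0.99]
pick 45 0.001 [-0.99  0.51  0.07  2.28  1.93  0.57 -1.19]
pick 50 0.001 [-1.    0.55  0.03  2.32  2.03  0.71 -1.33]
pick 55 0.001 [-1.03  0.6   0.02  2.36  2.08  0.85 -1.45]
pick 60 0.001 [-1.07  0.66  0.02  2.39  2.12  0.99 -1.55]
pick 65 0.001 [-1.12  0.73  0.04  2.41  2.13  1.11 -1.65]
lay 0.4 0.33 -25 0.0; -30 0.0; -35 0.0; -40 0.0; -45 0.0; -50 0.0; [-0.45  1.01 -0.12  1.4  -0.26  1.53  1.14]
lay 0.45 0.25 -25 0.0; -30 0.0; -35 0.0; -40 0.0; -45 0.0; -50 0.0; [-0.35  1.03 -0.09  1.35 -0.2   1.6   1.22]
lay 0.5 0.15 -25 0.0; -30 0.0; -35 0.0; -40 0.0; -45 0.0; -50 0.0; [-0.24  1.06 -0.05  1.26 -0.11  1.68  1.33]
lay 0.4 0.2 -25 0.0; -30 0.0; -35 0.0; -40 0.0; -45 0.0; -50 0.0; [-0.32  0.95 -0.07  1.55 -0.18  1.49  1.29]
lay 0.35 0.35 -25 0.0; -30 0.0; -35 0.0; -40 0.0; -45 0.0; -50 0.0; [-0.5   0.96 -0.14  1.52 -0.3   1.45  1.12]
```

```bash
python3 -m handwheel '[[1,-0.08,-0.13,0.74,0,0.67],[1,-0.08,-0.13,0,0,0],[1,-0.08,-0.13,0,0,0],[1,-0.08,-0.13,0,0,0],[1,-0.08,-0.13,0,0,0],[1,-0.08,-0.13,0,0,0],[1,-0.08,-0.13,0,0,0],[1,-0.08,-0.13,0,0,0]]'
python3 -m handwheel '[[1,-0.08,-0.13,0,0,0],[0,0,0,0,0,0]]'
cat > go.py <<'E'
import sys,numpy as np
from cell import observe
from scipy.spatial.transform import Rotation as R
t=np.array([float(v) for v in sys.argv[1:4]]);o=observe();M=R.from_rotvec(o['ee_rot']).as_matrix()
print('tool shift /0.02:',(M.T@(t-o['position'])/.02).round(2),'axes x,y,z:',M.T.round(3).tolist(),'q',o['joints'].round(2),'F',o['force'].round(1))
E
python3 go.py .5547 .332 .0863
```

```text
clock: 5.25
position: [0.4814, 0.3392, 0.1819]
ee_rot: [0.078, 2.31, -0.035]
force: [0.2, 0.9, -0.6]
width: 0.663
gripper_force: 0.0
clock: 5.42
position: [0.4638, 0.3388, 0.1668]
ee_rot: [0.072, 2.312, -0.037]
force: [0.2, -0.1, -0.9]
width: 0.658
gripper_force: 0.0
tool shift /0.02: [-0.12 -0.03  6.08] axes x,y,z: [[-0.675, 0.04, -0.737], [0.064, 0.998, -0.004], [0.735, -0.05, -0.676]] q [-1.45  0.37  0.3   2.3   1.36  0.69 -0.86] F [ 0.2 -0.1 -0.9]
```

```bash
python3 -m handwheel '[[-0.02,0,1,0,0,0],[-0.02,0,1,0,0,0],[-0.02,0,1,0,0,0],[-0.02,0,1,0,0,0],[-0.02,0,0.8,0,0,0],[-0.02,0,0.6,0,0,0],[0,0,0.4,0,0,0],[0,0,0.3,0,0,0]]'
python3 -m handwheel '[[0,0,0,0,0,0],[0,0,0,0,0,0]]'
python3 go.py .5547 .332 .0863
python3 -c "
from h import *
import cv2
c=cam('scene');x,y=285,95;im=c[0]['image'][y:y+110,x:x+130,::-1];cv2.imwrite('pics/g1.png',cv2.resize(im,None,fx=4,fy=4,interpolation=2))
c=cam('top');x,y=220,170;im2=c[0]['image'][y:y+110,x:x+100,::-1];cv2.imwrite('pics/g1.png',np.hstack([cv2.resize(im,(390,330)),cv2.resize(im2,(300,330))]))"
```

```text
clock: 6.08
position: [0.5604, 0.3322, 0.0893]
ee_rot: [0.078, 2.307, -0.036]
force: [1.3, -0.1, 0.1]
width: 0.663
gripper_force: 0.0
clock: 6.25
position: [0.559, 0.3325, 0.0894]
ee_rot: [0.077, 2.307, -0.035]
force: [-0.0, 0.2, 0.9]
width: 0.657
gripper_force: 0.0
tool shift /0.02: [ 0.26 -0.04 -0.06] axes x,y,z: [[-0.671, 0.044, -0.74], [0.067, 0.998, -0.001], [0.738, -0.05, -0.672]] q [-1.25  0.6   0.33  2.24  1.77  0.54 -1.19] F [-0.   0.2  0.9]
```

View pics/g1.png

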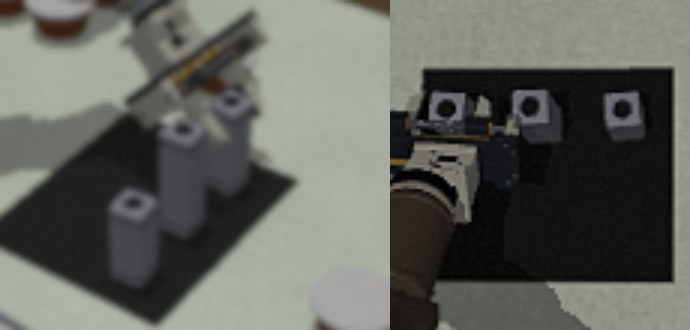

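The picture shows the fingers straddling the left spacer (scene (232,105)) and the body clear of the middle one. Closing and lifting now.

```bash
python3 -m handwheel '[[0,0,0,0,0,0],[0,0,0,0,0,0],[0,0,0,0,0,0],[0,0,0,0,0,0],[0,0,0,0,0,0],[0,0,0,0,0,0]]' 0 50
python3 -m handwheel '[[-0.2,0,-0.2,0,0,0],[-0.37,0,-0.33,0,0,0],[-0.74,0,-0.67,0,0,0],[-0.74,0,-0.67,0,0,0],[0,0,0,0,0,0]]'
python3 go.py .45 .30 .15
```

```text
clock: 6.85
position: [0.5583, 0.333, 0.0891]
ee_rot: [0.075, 2.307, -0.034]
force: [-2.5, -0.2, 3.6]
width: 0.433
gripper_force: 50.0
clock: 7.27
position: [0.559, 0.3332, 0.1472]
ee_rot: [0.077, 2.306, -0.031]
force: [0.5, 0.3, -2.3]
width: 0.435
gripper_force: 50.0
tool shift /0.02: [ 3.47 -2.01 -4.05] axes x,y,z: [[-0.67, 0.046, -0.741], [0.066, 0.998, 0.002], [0.739, -0.047, -0.671]] q [-1.31  0.48  0.4   2.22  1.55  0.52 -0.91] F [ 0.5  0.3 -2.3]
```

```bash
python3 -m handwheel '[[0.64,0.33,-0.95,0,0,0],[0.64,0.33,-0.95,0,0,0],[0.64,0.33,-0.95,0,0,0],[0.64,0.33,-0.95,0,0,0],[0,0,0,0,0.4,0],[0,0,0,0,0.7,0],[0,0,0,0,0.9,0],[0,0,0,0,1,0]]' 0 60
python3 -m handwheel '[[0,0,0,0,1,0],[0,0,0,0,1,0],[0,0,0,0,1,0],[0,0,0,0,1,0],[0,0,0,0,1,0],[0,0,0,0,1,0],[0,0,0,0,1,0],[0,0,0,0,1,0]]'
python3 -m handwheel '[[0,0,0,0,1,0],[0,0,0,0,1,0],[0,0,0,0,1,0],[0,0,0,0,1,0],[0,0,0,0,1,0],[0,0,0,0,1,0],[0,0,0,0,1,0],[0,0,0,0,1,0]]'
python3 -m handwheel '[[0,0,0,0,1,0],[0,0,0,0,1,0],[0,0,0,0,0.8,0],[0,0,0,0,0.5,0],[0,0,0,0,0.2,0],[0,0,0,0,0,0],[0,0,0,0,0,0]]'
python3 go.py .45 .362 .04
python3 -c "
from h import *
im=cam('scene')[0]['image'][60:200,260:420,::-1];im2=cam('top')[0]['image'][170:290,200:330,::-1];cv2.imwrite('pics/g2.png',np.hstack([cv2.resize(im,(400,350)),cv2.resize(im2,(380,350))]))"
```

```text
clock: 7.93
position: [0.4681, 0.3655, 0.1565]
ee_rot: [0.078, 2.52, -0.028]
force: [-0.2, -1.0, -4.1]
width: 0.433
gripper_force: 60.0
clock: 8.6
position: [0.4692, 0.3642, 0.1569]
ee_rot: [0.102, 3.079, -0.006]
force: [0.2, -0.1, -4.5]
width: 0.433
gripper_force: 60.0
clock: 9.27
position: [0.4698, 0.3639, 0.1565]
ee_rot: [-0.089, -2.643, -0.018]
force: [0.3, 0.5, -3.6]
width: 0.43
gripper_force: 60.0
clock: 9.85
position: [0.4694, 0.3648, 0.1569]
ee_rot: [-0.08, -2.403, -0.028]
force: [1.1, 0.4, -3.2]
width: 0.433
gripper_force: 60.0
tool shift /0.02: [-3.22 -0.19  4.97] axes x,y,z: [[-0.738, 0.05, 0.672], [0.066, 0.998, -0.002], [-0.671, 0.043, -0.74]] q [-0.43  0.87 -0.17  1.2  -0.29  1.69  0.97] F [ 1.1  0.4 -3.2]
```

View pics/g2.png

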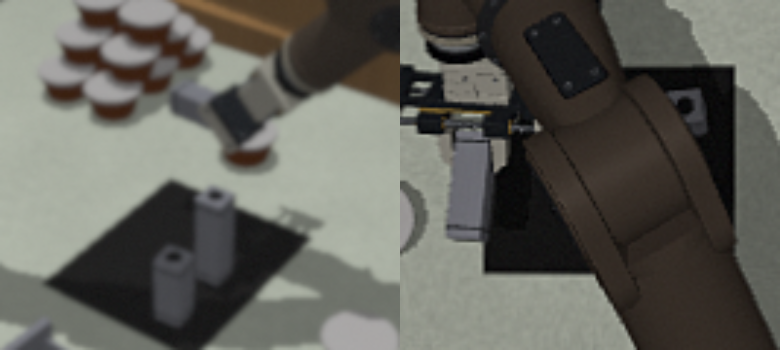

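The spacer is held level: top view (470,190), top half toward +x. tub_side is close to the left of the mat at (400,215), so I'll measure it before lowering.

Run:
```python
from h import *
T=cam('top');S=cam('scene')
for n,c in(('top',T),('scene',S)):
    for d in trace('tub_side',n)[:5]:
        x,y,w,h=np.array(d['rect'])*[640,400,640,400];print(n,round(float(d['score']),2),[round(float(v)) for v in(x,y,w,h)],onz(c,(x,y),.03).round(3))
    d=trace('spacer_b_mid',n)[:3]
    for e in d:
        x,y,w,h=np.array(e['rect'])*[640,400,640,400];print('sp',n,round(float(e['score']),2),[round(float(v)) for v in(x,y,w,h)])
        if n=='top':
            m=cv2.minAreaRect(np.argwhere(e['region'])[:,::-1].astype(np.float32));print([onz(c,p,.17).round(3).tolist() for p in cv2.boxPoints(m)])
```

```text
top 0.69 [189, 245, 31, 29] [0.42  0.526 0.03 ]
sp top 0.84 [223, 234, 19, 34]
[[0.386, 0.396, 0.17], [0.509, 0.389, 0.17], [0.504, 0.339, 0.17], [0.381, 0.347, 0.17]]
scene 0.78 [360, 117, 20, 19] [0.431 0.509 0.03 ]
scene 0.72 [405, 200, 32, 33] [0.798 0.196 0.03 ]
sp scene 0.49 [337, 98, 14, 15]
```

```bash
python3 -m handwheel '[[-0.6,-0.03,0.88,0,0,0],[-0.6,-0.03,0.88,0,0,0],[-0.6,-0.03,0.88,0,0,0],[-0.6,-0.03,0.88,0,0,0],[-0.6,-0.03,0.88,0,0,0],[-0.6,-0.03,0.88,0,0,0],[0,0,0,0,0,0],[0,0,0,0,0,0]]'
python3 -m handwheel '[[-0.084,0,0.092,0,0,0],[-0.084,0,0.092,0,0,0],[-0.084,0,0.092,0,0,0],[0,0,0,0,0,0]]'
python3 go.py .451 .362 .0134
```

```text
clock: 10.92
position: [0.451, 0.3622, 0.0309]
ee_rot: [-0.079, -2.401, -0.028]
force: [-0.2, -0.3, -2.2]
width: 0.434
gripper_force: 60.0
clock: 11.25
position: [0.4519, 0.3626, 0.0239]
ee_rot: [-0.079, -2.404, -0.03]
force: [0.4, 0.2, -2.7]
width: 0.436
gripper_force: 60.0
tool shift /0.02: [-0.32 -0.03  0.42] axes x,y,z: [[-0.739, 0.048, 0.672], [0.065, 0.998, -0.0], [-0.671, 0.044, -0.741]] q [-0.44  0.98 -0.17  1.32 -0.27  1.47  1.04] F [ 0.4  0.2 -2.7]
```

```bash
python3 -m handwheel '[[-0.05,0,0.055,0,0,0],[-0.05,0,0.055,0,0,0],[-0.05,0,0.055,0,0,0],[0,0,0,0,0,0]]'
python3 -m handwheel '[[-0.05,0,0.055,0,0,0],[-0.05,0,0.055,0,0,0],[0,0,0,0,0,0]]'
```

```text
clock: 11.58
position: [0.4515, 0.3624, 0.0189]
ee_rot: [-0.079, -2.402, -0.029]
force: [-0.2, -0.3, -3.2]
width: 0.433
gripper_force: 60.0
clock: 11.83
position: [0.4515, 0.3624, 0.0159]
ee_rot: [-0.079, -2.402, -0.029]
force: [-0.4, 0.6, -3.6]
width: 0.43
gripper_force: 60.0
```

```bash
for i in 1; do python3 -m handwheel '[[-0.04,0,0.04,0,0,0],[0,0,0,0,0,0]]'; done
python3 -m handwheel '[[-0.04,0,0.04,0,0,0],[0,0,0,0,0,0]]'
python3 -m handwheel '[[-0.04,0,0.04,0,0,0],[0,0,0,0,0,0]]'
```

```text
clock: 12.0
position: [0.4516, 0.3625, 0.0149]
ee_rot: [-0.079, -2.403, -0.03]
force: [-0.1, 0.5, -2.7]
width: 0.432
gripper_force: 60.0
clock: 12.17
position: [0.4517, 0.3625, 0.0138]
ee_rot: [-0.079, -2.403, -0.03]
force: [0.3, 1.0, -3.4]
width: 0.432
gripper_force: 60.0
clock: 12.33
position: [0.4517, 0.3625, 0.0126]
ee_rot: [-0.079, -2.403, -0.03]
force: [0.2, -0.1, -2.8]
width: 0.434
gripper_force: 60.0
```

```bash
python3 -m handwheel '[[-0.04,0,0.04,0,0,0],[0,0,0,0,0,0]]'
python3 -m handwheel '[[-0.04,0,0.04,0,0,0],[0,0,0,0,0,0]]'
python3 go.py .4517 .3625 .01; python3 -c "
from h import *
im=cam('scene')[0]['image'][85:185,280:400,::-1];im2=cam('top')[0]['image'][180:270,190:290,::-1];cv2.imwrite('pics/g3.png',np.hstack([cv2.resize(im,(420,350)),cv2.resize(im2,(380,350))]))"
```

```text
clock: 12.5
position: [0.4518, 0.3625, 0.0115]
ee_rot: [-0.079, -2.403, -0.03]
force: [0.5, -0.1, -2.9]
width: 0.43
gripper_force: 60.0
clock: 12.67
position: [0.4518, 0.3625, 0.0104]
ee_rot: [-0.079, -2.403, -0.03]
force: [-0.3, -0.2, -2.3]
width: 0.433
gripper_force: 60.2
tool shift /0.02: [-0.01 -0.    0.02] axes x,y,z: [[-0.738, 0.049, 0.673], [0.065, 0.998, -0.001], [-0.671, 0.043, -0.74]] q [-0.44  1.   -0.17  1.32 -0.27  1.45  1.05] F [-0.3 -0.2 -2.3]
```

```bash
python3 -m handwheel '[[-0.03,0,0.03,0,0,0],[0,0,0,0,0,0]]'
python3 -m handwheel '[[-0.03,0,0.03,0,0,0],[0,0,0,0,0,0]]'
python3 -m handwheel '[[-0.03,0,0.03,0,0,0],[0,0,0,0,0,0]]'
```

```text
clock: 12.93
position: [0.4519, 0.3626, 0.0099]
ee_rot: [-0.079, -2.402, -0.03]
force: [-0.1, -0.8, 0.1]
width: 0.43
gripper_force: 61.2
clock: 13.1
position: [0.4519, 0.3627, 0.0095]
ee_rot: [-0.078, -2.402, -0.03]
force: [0.5, -0.3, 3.1]
width: 0.434
gripper_force: 63.3
clock: 13.27
position: [0.4519, 0.3627, 0.0092]
ee_rot: [-0.078, -2.402, -0.03]
force: [0.8, -1.3, 7.7]
width: 0.429
gripper_force: 65.5
```

```bash
python3 -m handwheel '[[0,0,0,0,0,0],[0,0,0,0,0,0],[0,0,0,0,0,0]]' 0.7 10
python3 -m handwheel '[[0,0,-0.3,0,0,0],[0,0,-0.6,0,0,0],[0,0,-1,0,0,0],[0,0,-1,0,0,0],[0,0,-1,0,0,0],[0,0,-1,0,0,0],[0,0,-1,0,0,0],[0,0,-1,0,0,0]]'
python3 -m handwheel '[[1,0,-1,0,-1,0],[0.5,0,-1,0,-1,0],[0,0,-1,0,-1,0],[0,0,-1,0,-1,0],[0,0,0,0,-1,0],[0,0,0,0,-1,0],[0,0,0,0,-1,0],[0,0,0,0,-1,0]]'
python3 -m handwheel '[[0,0,0,0,-1,0],[0,0,0,0,-1,0],[0,0,0,0,-0.55,0],[0,0,0,0,0,0]]'
cat > meas.py <<'E'
from h import *
for n in('top','scene'):
    c=cam(n)
    for e in trace('spacer_b_mid',n)[:3]:
        x,y,w,h=np.array(e['rect'])*[640,400,640,400];m=cv2.minAreaRect(np.argwhere(e['region'])[:,::-1].astype(np.float32))
        print(n,round(float(e['score']),2),[round(float(v)) for v in(x,y,w,h)],'c@top',onz(c,m[0],.043).round(4),[onz(c,p,.043).round(3).tolist()[:2] for p in cv2.boxPoints(m)])
E
python3 meas.py; python3 go.py .42 .36 .15;python3 -c "
from h import *
im=cam('scene')[0]['image'][85:185,280:400,::-1];im2=cam('top')[0]['image'][180:270,190:290,::-1];cv2.imwrite('pics/g4.png',np.hstack([cv2.resize(im,(420,350)),cv2.resize(im2,(380,350))]))"
```

```text
clock: 13.52
position: [0.4519, 0.3642, 0.0092]
ee_rot: [-0.078, -2.403, -0.033]
force: [0.9, 4.4, 5.0]
width: 0.601
gripper_force: 2.8
clock: 14.18
position: [0.5454, 0.356, 0.111]
ee_rot: [-0.079, -2.403, -0.029]
force: [0.6, 0.7, -0.4]
width: 0.698
gripper_force: 0.0
clock: 14.85
position: [0.5695, 0.3546, 0.1948]
ee_rot: [-0.097, -2.965, -0.008]
force: [-0.9, 0.0, 0.4]
width: 0.701
gripper_force: 0.0
clock: 15.18
position: [0.5674, 0.356, 0.1952]
ee_rot: [0.098, 3.14, 0.0]
force: [0.6, 1.4, 0.2]
width: 0.698
gripper_force: 0.0
scene 0.82 [340, 131, 32, 15] c@top [0.4362 0.3424 0.043 ] [[0.391, 0.303], [0.358, 0.385], [0.482, 0.382], [0.509, 0.303]]
tool shift /0.02: [ 7.49 -0.21  2.21] axes x,y,z: [[-0.998, 0.066, 0.002], [0.066, 0.998, -0.001], [-0.002, -0.001, -1.0]] q [-0.6   0.54 -0.05  1.48  0.03  1.12  0.85] F [-0.1 -0.1 -0. ]
```

View pics/g4.png

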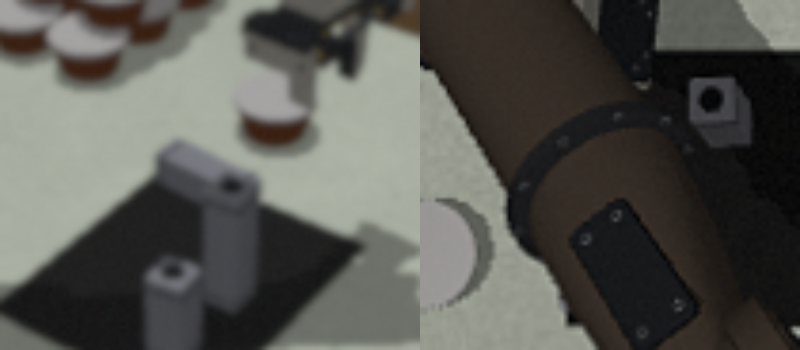

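The spacer is lying on the mat (scene (205,175)), released. Next is the regrasp from above at its centre.

```bash
python3 -m handwheel '[[0.885,-0.01,0.59,0,0,0],[0.885,-0.01,0.59,0,0,0],[0.885,-0.01,0.59,0,0,0],[0.885,-0.01,0.59,0,0,0],[0.885,-0.01,0.59,0,0,0],[0.885,-0.01,0.59,0,0,0],[0.885,-0.01,0.59,0,0,0],[0.885,-0.01,0.59,0,0,0]]'
python3 -m handwheel '[[0,0,0,0,0,0],[0,0,0,0,0,0]]'
python3 go.py .4258 .364 .009
python3 - <<'E'
from h import *
# compare predicted silhouette to traced mask, scene camera
c=cam('scene');L=trace('spacer_b_mid','scene')
a=np.array([.998,-.066,0]);n=np.array([.066,.998,0])
for cx,cy in((.4258,.364),(.4258,.360),(.4258,.368),(.420,.364),(.432,.364)):
    P=[np.array([cx,cy,.023])+i*.06*a+j*.02*n+np.array([0,0,k*.02]) for i in(-1,1) for j in(-1,1) for k in(-1,1)]
    u=proj(c,P);m=np.zeros((400,640),np.uint8);cv2.fillConvexPoly(m,cv2.convexHull(np.float32(u)).astype(np.int32),1)
    x0,y0=u.min(0);x1,y1=u.max(0)
    print(cx,cy,np.round([(x0+x1)/2,(y0+y1)/2,x1-x0,y1-y0],1),[round(float((m.astype(bool)&e['region']).sum()/(m.astype(bool)|e['region']).sum()),3) for e in L[:2]])
for e in L[:2]:print((np.array(e['rect'])*[640,400,640,400]).round(1),e['score'])
E
```

```text
clock: 16.15
position: [0.4274, 0.3623, 0.0991]
ee_rot: [-0.104, -3.138, 0.001]
force: [0.7, 0.6, -0.1]
width: 0.699
gripper_force: 0.0
clock: 16.32
position: [0.4271, 0.3624, 0.0992]
ee_rot: [-0.101, -3.137, 0.003]
force: [0.8, -0.4, 0.0]
width: 0.702
gripper_force: 0.0
tool shift /0.02: [0.06 0.09 4.51] axes x,y,z: [[-0.998, 0.065, 0.003], [0.065, 0.998, -0.002], [-0.003, -0.002, -1.0]] q [-0.74  0.47 -0.08  1.87  0.05  0.8   0.66] F [ 0.8 -0.4  0. ]
0.4258 0.364 [339.  136.1  31.4  25.1] [0.454]
0.4258 0.36 [338.4 136.6  31.4  25.2] [0.424]
0.4258 0.368 [339.6 135.6  31.3  25. ] [0.439]
0.42 0.364 [337.7 135.6  31.3  25. ] [0.445]
0.432 0.364 [340.3 136.6  31.4  25.2] [0.424]
[337.  132.6  21.7  15.4] 0.74
```

```bash
python3 -m handwheel '[[0,0.05,1,0,0,0],[0,0,1,0,0,0],[0,0,1,0,0,0],[0,0,0.8,0,0,0],[0,0,0.4,0,0,0],[0,0,0.2,0,0,0],[0,0,0.1,0,0,0],[0,0,0,0,0,0]]'
python3 -m handwheel '[[0,0,0,0,0,0],[0,0,0,0,0,0],[0,0,0,0,0,0],[0,0,0,0,0,0],[0,0,0,0,0,0]]' 0 45
python3 -m handwheel '[[0,0,-0.3,0,0,0],[0,0,-0.6,0,0,0],[0,0,-1,0,0,0],[0,0,-1,0,0,0],[0,0,-1,0,0,0],[0,0,-1,0,0,0],[0,0,-1,0,0,0],[0,0,-1,0,0,0]]'
python3 go.py .5305 -.1235 .16
```

```text
clock: 17.08
position: [0.4282, 0.3638, 0.0103]
ee_rot: [-0.103, -3.139, -0.0]
force: [0.5, -0.0, 0.3]
width: 0.698
gripper_force: 0.0
clock: 17.5
position: [0.4278, 0.3639, 0.0104]
ee_rot: [-0.102, -3.139, -0.0]
force: [-0.5, 1.4, 3.6]
width: 0.433
gripper_force: 45.0
clock: 18.17
position: [0.4274, 0.3632, 0.1497]
ee_rot: [-0.102, -3.139, 0.001]
force: [-0.2, 0.5, -2.6]
width: 0.438
gripper_force: 45.0
tool shift /0.02: [ -6.73 -23.95  -0.51] axes x,y,z: [[-0.998, 0.065, 0.001], [0.065, 0.998, -0.001], [-0.001, -0.0, -1.0]] q [-0.74  0.41 -0.08  1.82  0.04  0.91  0.67] F [-0.2  0.5 -2.6]
```

```bash
python3 -m handwheel '[[0,0,-1,0,0,0.5],[0,0,-1,0,0,1],[0,0,0,0,0,1],[0,0,0,0,0,1],[0,0,0,0,0,1],[0,0,0,0,0,1],[0,0,0,0,0,1],[0,0,0,0,0,1]]'
python3 -m handwheel '[[0,0,0,0,0,1],[0,0,0,0,0,1],[0,0,0,0,0,1],[0,0,0,0,0,1],[0,0,0,0,0,1],[0,0,0,0,0,1],[0,0,0,0,0,1],[0,0,0,0,0,1]]'
python3 -m handwheel '[[0,0,0,0,0,1],[0,0,0,0,0,1],[0,0,0,0,0,1],[0,0,0,0,0,1],[0,0,0,0,0,1],[0,0,0,0,0,1],[0,0,0,0,0,0.5],[0,0,0,0,0,0]]'
python3 go.py .5305 -.1235 .16
```

```text
clock: 18.83
position: [0.4273, 0.3633, 0.1887]
ee_rot: [-0.916, -3.004, 0.001]
force: [-0.2, 0.5, -2.2]
width: 0.434
gripper_force: 45.0
clock: 19.5
position: [0.4273, 0.3633, 0.1886]
ee_rot: [-1.709, -2.635, 0.002]
force: [-0.0, -0.1, -2.6]
width: 0.434
gripper_force: 45.0
clock: 20.17
position: [0.4273, 0.3635, 0.1885]
ee_rot: [-2.256, -2.185, 0.002]
force: [0.4, 0.6, -3.7]
width: 0.431
gripper_force: 45.0
tool shift /0.02: [-24.17   5.93   1.42] axes x,y,z: [[0.032, 0.999, -0.0], [0.999, -0.032, -0.002], [-0.002, -0.0, -1.0]] q [-0.99  0.37  0.26  1.8  -0.11  0.99 -0.72] F [ 0.4  0.6 -3.7]
```

```bash
python3 -m handwheel '[[-1,0.25,0,0,0,0.73],[-1,0.25,0,0,0,0],[-1,0.25,0,0,0,0],[-1,0.25,0,0,0,0],[-1,0.25,0,0,0,0],[-1,0.25,0,0,0,0],[-1,0.25,0,0,0,0],[-1,0.25,0,0,0,0]]'
python3 -m handwheel '[[-1,0.25,0,0,0,0],[-1,0.25,0,0,0,0],[-1,0.25,0,0,0,0],[-1,0.25,0,0,0,0],[-1,0.25,0,0,0,0],[-1,0.25,0,0,0,0],[-1,0.25,0,0,0,0],[-1,0.25,0,0,0,0]]'
python3 go.py .5305 -.1245 .16
```

```text
clock: 20.83
position: [0.4554, 0.1997, 0.1884]
ee_rot: [-2.308, -2.13, 0.002]
force: [0.7, 0.0, -2.7]
width: 0.431
gripper_force: 45.0
clock: 21.5
position: [0.4821, 0.0371, 0.1885]
ee_rot: [-2.308, -2.13, 0.001]
force: [-0.4, 0.6, -3.1]
width: 0.431
gripper_force: 45.0
tool shift /0.02: [-7.86  3.06  1.42] axes x,y,z: [[0.08, 0.997, 0.0], [0.997, -0.08, -0.001], [-0.001, 0.0, -1.0]] q [-0.52  0.25  0.4   1.98 -0.12  0.93 -0.13] F [-0.4  0.6 -3.1]
```

```bash
python3 -m handwheel '[[-1,0.38,0.15,0,0,0],[-1,0.38,0.15,0,0,0],[-1,0.38,0.15,0,0,0],[-1,0.38,0.15,0,0,0],[-1,0.38,0.15,0,0,0],[-1,0.38,0.15,0,0,0],[-1,0.38,0.15,0,0,0],[-0.84,0.38,0.15,0,0,0]]'
python3 -m handwheel '[[0,0,0,0,0,0],[0,0,0,0,0,0]]'
python3 go.py .5305 -.1245 .16
python3 - <<'E'
from h import *
for n in('top','scene'):
    c=cam(n);e=trace('spacer_b_mid',n)
    for l in('spacer_b_mid','pocket','drawer_front'):
        print(n,l,[(round(float(d['score']),2),(np.array(d['point'])*[640,400]).round(1).tolist()) for d in place_of(l,n)[:3]])
    print([(np.array(d['rect'])*[640,400,640,400]).round(1).tolist() for d in e[:3]])
    x=290 if n=='top' else 215; im=c[0]['image'][150:260,x:x+150,::-1]
    globals()[n]=cv2.resize(im,(400,293),interpolation=2)
cv2.imwrite('pics/p.png',np.hstack([top,scene]))
E
```

```text
clock: 22.17
position: [0.53, -0.1246, 0.1643]
ee_rot: [-2.309, -2.129, 0.002]
force: [0.6, 0.8, -3.3]
width: 0.434
gripper_force: 45.0
clock: 22.33
position: [0.5299, -0.1241, 0.1642]
ee_rot: [-2.311, -2.127, 0.002]
force: [-0.1, 0.3, -3.7]
width: 0.437
gripper_force: 45.0
tool shift /0.02: [-0.02  0.03  0.21] axes x,y,z: [[0.083, 0.997, -0.001], [0.997, -0.083, -0.002], [-0.002, -0.0, -1.0]] q [-0.2   0.38  0.45  1.88 -0.2   0.93  0.26] F [-0.1  0.3 -3.7]
top spacer_b_mid []
top pocket [(0.66, [370.9, 213.2])]
top drawer_front []
[[360.3, 206.0, 2.7, 8.6]]
scene spacer_b_mid [(0.66, [272.6, 189.1]), (0.42, [332.6, 162.9])]
scene pocket [(0.7, [277.6, 226.8])]
scene drawer_front [(0.61, [256.3, 208.3])]
[[262.7, 190.8, 21.5, 23.6]]
```

```bash
python3 - <<'E'
from h import *
S=cam('scene');T=cam('top')
print(proj(S,[[.5302,-.1222,.1768],[.5305,-.1235,.016],[.4548,-.117,.043]]).round(1),proj(T,[[.5305,-.1235,.016]]).round(1))
E
python3 -m handwheel '[[0,0.03,0.7,0,0,0],[0,0,1,0,0,0],[0,0,1,0,0,0],[0,0,1,0,0,0],[0,0,0.7,0,0,0],[0,0,0,0,0,0],[0,0,0,0,0,0]]'
python3 - <<'E'
from h import *
for n in('scene',):
    c=cam(n);im=c[0]['image'][160:270,215:365,::-1].copy();im=cv2.resize(im,(750,550),interpolation=2);cv2.imwrite('pics/p2.png',im)
    print([(np.array(d['point'])*[640,400]).round(1).tolist() for d in place_of('spacer_b_mid',n)])
    o=observe();p=o['position'];print(p,proj(c,[p+[0.0,.002,.0126]]))
E
```

```text
[[270.2 189.3]
 [275.6 227.9]
 [257.6 210. ]] [[370.4 214.5]]
clock: 23.52
position: [0.5304, -0.123, 0.0757]
ee_rot: [-2.309, -2.128, 0.004]
force: [0.1, -0.9, -2.0]
width: 0.434
gripper_force: 45.0
[[273.8, 209.3]]
[ 0.53152957 -0.12324003  0.07689994] [[273.94617061 210.96646263]]
```

View pics/p2.png

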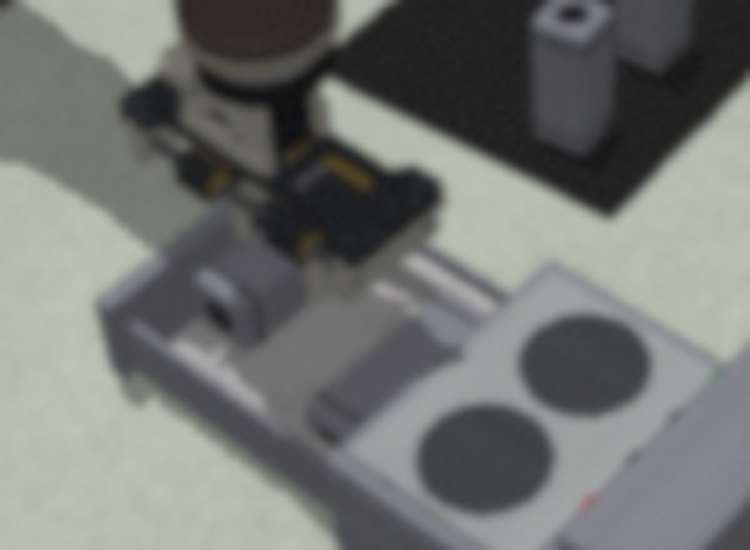

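Held spacer end shows at (222,310), parallel to the fixed one, whose end is at (322,425). I'll check both ends against predictions, then lower.

```bash
python3 - <<'E'
from h import *
S=cam('scene')
print(proj(S,[[.6072,-.1901,.036],[.6072-.02,-.1884,.056],[.6072+.02,-.1918,.056],[.525,-.181,.0885]]).round(1))
print([((v+.5)/5-.5+o) for v,o in((322,215),(425,160),(222,215),(310,160))])
E
python3 -m handwheel '[[0,0,1,0,0,0],[0,0,0.6,0,0,0],[0,0,0.3,0,0,0],[0,0,0,0,0,0]]'
python3 go.py .5305 -.1245 .022
```

```text
[[280.  249.7]
 [274.3 241.6]
 [284.4 248.9]
 [258.4 222.7]]
[279.0, 244.6, 259.0, 221.6]
clock: 24.0
position: [0.5305, -0.1228, 0.0376]
ee_rot: [-2.309, -2.129, 0.003]
force: [0.3, 0.7, -2.8]
width: 0.432
gripper_force: 45.0
tool shift /0.02: [-0.08  0.01  0.78] axes x,y,z: [[0.081, 0.997, -0.0], [0.997, -0.081, -0.002], [-0.002, -0.0, -1.0]] q [-0.13  0.56  0.36  1.98 -0.31  0.65  0.35] F [ 0.3  0.7 -2.8]
```

```bash
python3 -m handwheel '[[0,0,0.15,0,0,0],[0,0,0.15,0,0,0],[0,0,0,0,0,0]]'
python3 -m handwheel '[[0,0,0.1,0,0,0],[0,0,0.1,0,0,0],[0,0,0,0,0,0]]'
python3 -m handwheel '[[0,0,0.1,0,0,0],[0,0,0,0,0,0]]'
python3 go.py .5305 -.1245 .0234
```

```text
clock: 24.25
position: [0.5311, -0.123, 0.0322]
ee_rot: [-2.31, -2.129, 0.001]
force: [-0.8, -0.4, -2.8]
width: 0.434
gripper_force: 45.0
clock: 24.5
position: [0.5312, -0.1231, 0.0283]
ee_rot: [-2.31, -2.129, 0.001]
force: [-0.6, 0.7, 3.8]
width: 0.435
gripper_force: 45.0
clock: 24.67
position: [0.5307, -0.123, 0.0259]
ee_rot: [-2.309, -2.129, 0.002]
force: [-0.4, 0.7, -2.0]
width: 0.43
gripper_force: 45.0
tool shift /0.02: [-0.08 -0.    0.12] axes x,y,z: [[0.081, 0.997, -0.0], [0.997, -0.081, -0.001], [-0.001, -0.0, -1.0]] q [-0.12  0.58  0.35  1.99 -0.32  0.63  0.36] F [-0.4  0.7 -2. ]
```

```bash
python3 -m handwheel '[[0,0,0.08,0,0,0],[0,0,0,0,0,0]]'
python3 -m handwheel '[[0,0,0.05,0,0,0],[0,0,0,0,0,0]]'
python3 -m handwheel '[[0,0,0.04,0,0,0],[0,0,0,0,0,0]]'
```

```text
clock: 24.83
position: [0.5306, -0.1229, 0.024]
ee_rot: [-2.309, -2.129, 0.002]
force: [0.0, 0.7, -3.4]
width: 0.437
gripper_force: 45.0
clock: 25.0
position: [0.5309, -0.123, 0.0234]
ee_rot: [-2.31, -2.129, 0.002]
force: [0.1, 1.4, -0.9]
width: 0.433
gripper_force: 45.0
clock: 25.17
position: [0.5317, -0.123, 0.0233]
ee_rot: [2.309, 2.129, 0.0]
force: [-0.8, -0.0, 6.4]
width: 0.433
gripper_force: 45.0
```

```bash
python3 -m handwheel '[[0,0,0,0,0,0],[0,0,0,0,0,0],[0,0,0,0,0,0],[0,0,-0.2,0,0,0],[0,0,-0.4,0,0,0],[0,0,-0.8,0,0,0],[0,0,-1,0,0,0],[0,0,-1,0,0,0]]' 0.62 10
python3 -m handwheel '[[0,0,-1,0,0,0],[0,0,-1,0,0,0],[0,0,-1,0,0,0],[0,-1,-0.4,0,0,0],[0,-1,0,0,0,0],[0,-1,0,0,0,0],[0,-1,0,0,0,0],[0,-1,0,0,0,0]]'
python3 -m handwheel '[[0,-1,0,0,0,0],[0,-0.6,0,0,0,0],[0,0,0,0,0,0]]' 0 10
python3 go.py .40 -.1125 .045
python3 - <<'E'
from h import *
for n in('scene','top'):
    c=cam(n)
    for l in('spacer_b_mid','pocket'):
        print(n,l,[(round(float(d['score']),2),(np.array(d['point'])*[640,400]).round(1).tolist()) for d in place_of(l,n)[:3]])
    for e in trace('spacer_b_mid',n)[:3]:
        print((np.array(e['rect'])*[640,400,640,400]).round(1).tolist(),round(float(e['score']),2))
    ca,sa=.9966,-.083
    P=[[.5305+ca*x-sa*y,-.1235+sa*x+ca*y,z] for x in(-.02,.02) for y in(-.06,.06) for z in(.016,.056)];u=proj(c,P);print('pred',((u.min(0)+u.max(0))/2).round(1),(u.max(0)-u.min(0)).round(1),'mid',proj(c,[[.5305,-.1235,.036]]).round(1))
E
```

```text
clock: 25.83
position: [0.5305, -0.1231, 0.0917]
ee_rot: [-2.31, -2.128, 0.003]
force: [0.1, 0.5, -0.8]
width: 0.617
gripper_force: 0.0
clock: 26.5
position: [0.4303, -0.1148, 0.1593]
ee_rot: [-2.31, -2.129, 0.001]
force: [-1.1, 0.5, 0.3]
width: 0.622
gripper_force: 0.0
clock: 26.75
position: [0.397, -0.1121, 0.159]
ee_rot: [-2.309, -2.127, 0.002]
force: [0.8, -0.1, -0.2]
width: 0.449
gripper_force: 0.0
tool shift /0.02: [-0.01  0.17  5.7 ] axes x,y,z: [[0.082, 0.997, 0.0], [0.997, -0.082, -0.002], [-0.002, 0.001, -1.0]] q [-0.26  0.17  0.47  2.18 -0.11  0.82  0.2 ] F [ 0.8 -0.1 -0.2]
scene spacer_b_mid []
scene pocket [(0.57, [275.5, 227.4])]
[276.9, 221.1, 38.3, 29.2] 0.58
[310.9, 251.2, 154.0, 125.9] 0.5
pred [274.4 223.9] [39.3 38.2] mid [[275.  223.5]]
top spacer_b_mid [(0.55, [372.7, 216.7])]
top pocket [(0.81, [369.6, 214.5])]
[371.8, 212.7, 36.3, 10.4] 0.71
pred [371.  213.5] [35.4 15.5] mid [[370.8 213.6]]
```

```bash
python3 -m handwheel '[[0,0,1,0,0,0],[0,0,1,0,0,0],[0,0,1,0,0,0],[0,0,1,0,0,0],[0,0,1,0,0,0],[0,0,0.7,0,0,0],[0,0,0,0,0,0]]' 0 10
python3 -m handwheel '[[0,0.4,0,0,0,0],[0,0.4,0,0,0,0],[0,0.3,0,0,0,0],[0,0.3,0,0,0,0],[0,0.3,0,0,0,0],[0,0.3,0,0,0,0],[0,0.3,0,0,0,0],[0,0.3,0,0,0,0]]'
python3 go.py .60 -.129 .045
```

```text
clock: 27.73
position: [0.3979, -0.1122, 0.0425]
ee_rot: [-2.308, -2.127, 0.007]
force: [-1.0, 0.1, 0.2]
width: 0.008
gripper_force: 0.0
clock: 28.4
position: [0.4512, -0.1163, 0.0447]
ee_rot: [-2.309, -2.129, 0.002]
force: [-3.2, 1.3, 1.0]
width: 0.003
gripper_force: 1.2
tool shift /0.02: [-0.03  7.47 -0.03] axes x,y,z: [[0.081, 0.997, -0.0], [0.997, -0.081, -0.002], [-0.002, -0.0, -1.0]] q [-0.15  0.46  0.37  2.17 -0.3   0.57  0.36] F [-3.2  1.3  1. ]
```

```bash
python3 -m handwheel '[[0,0.4,0,0,0,0],[0,0.4,0,0,0,0],[0,0.4,0,0,0,0],[0,0.4,0,0,0,0],[0,0.4,0,0,0,0],[0,0.4,0,0,0,0],[0,0.4,0,0,0,0],[0,0.4,0,0,0,0]]'
python3 -m handwheel '[[0,0.4,0,0,0,0],[0,0.4,0,0,0,0],[0,0.4,0,0,0,0],[0,0.4,0,0,0,0],[0,0.4,0,0,0,0],[0,0.4,0,0,0,0],[0,0.3,0,0,0,0],[0,0.3,0,0,0,0]]'
python3 go.py .63 -.131 .045
```

```text
clock: 29.07
position: [0.5156, -0.1217, 0.0445]
ee_rot: [-2.309, -2.129, 0.002]
force: [-2.2, 1.6, 0.3]
width: 0.005
gripper_force: 1.2
clock: 29.73
position: [0.5754, -0.1267, 0.0445]
ee_rot: [-2.31, -2.129, 0.002]
force: [-2.2, 2.3, 0.6]
width: 0.005
gripper_force: 1.2
tool shift /0.02: [ 0.01  2.74 -0.03] axes x,y,z: [[0.081, 0.997, -0.001], [0.997, -0.081, -0.001], [-0.001, -0.001, -1.0]] q [-0.13  0.6   0.37  1.87 -0.31  0.73  0.34] F [-2.2  2.3  0.6]
```

```bash
python3 -m handwheel '[[0,0.3,0,0,0,0],[0,0.3,0,0,0,0],[0,0.3,0,0,0,0],[0,0.3,0,0,0,0],[0,0.2,0,0,0,0],[0,0.2,0,0,0,0],[0,0.1,0,0,0,0]]'
python3 -m handwheel '[[0,0.15,0,0,0,0],[0,0.15,0,0,0,0],[0,0.15,0,0,0,0]]'
python3 -m handwheel '[[0,0.15,0,0,0,0],[0,0.15,0,0,0,0],[0,0.15,0,0,0,0]]'
```

```text
clock: 30.32
position: [0.608, -0.129, 0.0443]
ee_rot: [-2.308, -2.128, 0.003]
force: [-5.5, 3.0, 3.0]
width: 0.001
gripper_force: 2.7
clock: 30.57
position: [0.6131, -0.1294, 0.0442]
ee_rot: [-2.304, -2.123, 0.01]
force: [-31.0, 6.9, 28.1]
width: 0.005
gripper_force: 16.8
clock: 30.82
position: [0.613, -0.1293, 0.0442]
ee_rot: [-2.295, -2.112, 0.023]
force: [-66.1, 11.9, 62.7]
width: 0.001
gripper_force: 36.2
```

```bash
python3 -m handwheel '[[0,-0.3,0,0,0,0],[0,-0.3,0,0,0,0],[0,-0.3,0,0,0,0]]'
python3 - <<'E'
from h import *
o=observe();print(o['position'],o['force'],o['joints'].round(2))
for n in('scene','top'):
    c=cam(n)
    print(n,[(round(float(d['score']),2),(np.array(d['point'])*[640,400]).round(1).tolist(), onz(c,np.array(d['point'])*[640,400],.043).round(3)) for d in place_of('drawer_front',n)[:3]])
    cv2.imwrite(f'pics/q_{n}.png',c[0]['image'][:,:,::-1])
E
```

```text
clock: 31.07
position: [0.6089, -0.1299, 0.0448]
ee_rot: [2.31, 2.128, -0.001]
force: [0.9, -0.5, -0.1]
width: 0.004
gripper_force: 0.0
[ 0.60893334 -0.1298965   0.04481061] [ 0.86548739 -0.51512168 -0.06444977] [-0.13  0.65  0.37  1.78 -0.32  0.77  0.33]
scene [(0.51, [304.0, 235.6], array([ 0.635, -0.114,  0.043]))]
top [(0.26, [282.0, 146.8], array([0.778, 0.196, 0.043]))]
```

```bash
python3 -m handwheel '[[0,-1,0,0,0,0],[0,-1,0,0,0,0],[0,-1,0,0,0,0],[0,-1,-1,0,0,0],[0,-1,-1,0,0,0],[0,-1,-1,0,0,0],[0,-1,-1,0,0,0],[0,-1,-1,0,0,0]]'
python3 -m handwheel '[[0,-1,-1,0,0,0],[0,-1,-1,0,0,0],[0,0,0,0,0,0],[0,0,0,0,0,0],[0,0,0,0,0,0]]'
python3 - <<'E'
from h import *
T=cam('top');S=cam('scene')
for n,c in(('scene',S),('top',T)):
    print(n,[(round(float(d['score']),2), onz(c,np.array(d['point'])*[640,400],.043).round(3)) for d in place_of('drawer_front',n)[:2]],[(round(float(d['score']),2), onz(c,np.array(d['point'])*[640,400],.016).round(3)) for d in place_of('pocket',n)[:2]])
    g=cv2.cvtColor(c[0]['image'],cv2.COLOR_RGB2GRAY).astype(np.float32)
    for yo in(-.05,0,.06):
        X=np.arange(.59,.70,.005);P=[[.4548+(x-.4548)*1.0,-.117-.083*(x-.4548)+yo,.076] for x in X]
        u=proj(c,P).astype(np.float32);v=cv2.remap(g,u[:,:1],u[:,1:],1)[:,0]
        print(yo,[f'{x:.3f}:{int(w)}' for x,w in zip(X,v)])
o=observe();print(o['position'],o['clock'])
E
```

```text
clock: 31.93
position: [0.4493, -0.1166, 0.1456]
ee_rot: [2.31, 2.129, -0.001]
force: [0.4, 1.3, 1.1]
width: 0.005
gripper_force: 0.0
clock: 32.35
position: [0.4107, -0.113, 0.1848]
ee_rot: [2.309, 2.129, -0.0]
force: [0.1, 1.0, -0.2]
width: 0.003
gripper_force: 0.0
scene [(0.56, array([ 0.63 , -0.118,  0.043]))] []
-0.05 ['0.590:114', '0.595:113', '0.600:113', '0.605:118', '0.610:137', '0.615:162', '0.620:172', '0.625:165', '0.630:142', '0.635:128', '0.640:137', '0.645:151', '0.650:154', '0.655:154', '0.660:153', '0.665:147', '0.670:120', '0.675:79', '0.680:65', '0.685:63', '0.690:63', '0.695:63']
0 ['0.590:178', '0.595:178', '0.600:179', '0.605:177', '0.610:176', '0.615:175', '0.620:175', '0.625:174', '0.630:161', '0.635:134', '0.640:126', '0.645:142', '0.650:151', '0.655:155', '0.660:154', '0.665:153', '0.670:150', '0.675:138', '0.680:113', '0.685:86', '0.690:68', '0.695:65']
0.06 ['0.590:179', '0.595:178', '0.600:178', '0.605:178', '0.610:177', '0.615:178', '0.620:178', '0.625:178', '0.630:174', '0.635:157', '0.640:132', '0.645:131', '0.650:144', '0.655:151', '0.660:153', '0.665:
[... 362 characters left out ...]
, '0.665:136', '0.670:136', '0.675:136', '0.680:109', '0.685:41', '0.690:46', '0.695:48']
0 ['0.590:149', '0.595:144', '0.600:144', '0.605:144', '0.610:141', '0.615:137', '0.620:69', '0.625:51', '0.630:19', '0.635:99', '0.640:105', '0.645:88', '0.650:80', '0.655:101', '0.660:121', '0.665:133', '0.670:134', '0.675:135', '0.680:132', '0.685:134', '0.690:133', '0.695:133']
0.06 ['0.590:147', '0.595:143', '0.600:149', '0.605:149', '0.610:149', '0.615:149', '0.620:138', '0.625:59', '0.630:49', '0.635:57', '0.640:116', '0.645:104', '0.650:79', '0.655:82', '0.660:98', '0.665:134', '0.670:134', '0.675:135', '0.680:137', '0.685:136', '0.690:65', '0.695:41']
[ 0.40950206 -0.1131304   0.18409774] 32.65
```

```bash
python3 -c "
from cell import *
print(sign_off())"
```

```text
the job is handed in; nothing more can be done
None
```

The 120 mm spacer was laid on its side on the mat, regrasped from above and set in the drawer's front pocket. I pushed the drawer to its hard stop; it appears shut, though I judged the catch from the stop and the camera, not a seen click. The job is handed in, and that last push peaked at about 90 N (wrist limit 120 N).

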